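Flux bottle back between the solder and the iron

TASK

Put the flux bottle (the small one with the thin pointed nozzle) between the solder-spool stand and the soldering-iron stand, so that it stands upright on the bench midway between them, in one straight row with the centres of their bases. Set it down rather than letting it fall, and leave the two stands where they are.

Things in the scene. Friction and masses are not known exactly. Their poses are not given: they have to be found in the camera images.
- flux_bottle: White round bottle, 36 mm wide, sides straight to 50 mm up, then a shoulder and a thin pointed grey nozzle, tip 84 mm up; about 60 g, upright. Origin: centre of its underside, z up. It stands in a loose row nearest the robot with two flat-capped containers of like width, a 44 mm tall jar and a 126 mm tall bottle, in any order, centres at least 125 mm apart along y.
- spool_stand: Solder-spool stand, loose, 0.9 kg: flat dark grey base 110 (x) by 90 (y) by 10 mm, two upright cheeks 95 mm tall and between them a reel of solder 62 mm in diameter on an axle along y, its top 106 mm up. Origin: centre of the underside of the base, x away from the robot, z up.
- iron_stand: Soldering-iron stand, loose, 0.8 kg: black base 120 (x) by 90 (y) by 26 mm, pad in front, iron in a holder behind, its handle sloping up towards the robot to 180 mm. Origin: centre of the base's underside, x away from the robot, z up. The stands face the same way in a row along their y axes, either one on the left, centres 272 to 288 mm apart, the gap empty.
There are look-alikes about, which are no part of the job. Several things look just like the iron_stand: the one meant starts farthest to the robot's right. There is more than one size of the spool_stand; the job needs the smaller.

How it is judged:
At the end, for the whole second after the job is handed in: The flux bottle stands upright (within 8 degrees) and still on the bench, its centre at most 160 mm from the centre of each stand's base (so within about 15 mm of midway) and within 20 mm of the line through the two centres (horizontal distance between flux_bottle and spool_stand below 0.16 m and horizontal distance between flux_bottle and iron_stand below 0.16 m and x of flux_bottle in the frame of spool_stand between -0.02 and 0.02 m and x of flux_bottle in the frame of iron_stand between -0.02 and 0.02 m and angle between flux_bottle's own z axis and vertical below 0.15 rad and height (world z) of flux_bottle below 0.006 m and linear speed of flux_bottle below 0.02 m/s); the robot touches nothing.
It fails at once if a stand is moved by more than 20 mm (distance of any of spool_stand, iron_stand from where it was at the start of the episode above 0.02 m).
It fails at once if the flux bottle falls freely, its underside more than 25 mm above the bench (height (world z) of flux_bottle above 0.025 m and contact force between flux_bottle and anything else below 0.01 N).
It also fails if it takes over 35 s, if anything falls off the work surface, if the arm or the gripper's body presses on something with over 40 N, if the wrist force passes 120 N, or if a joint passes its speed limit or range.

ROBOT

A 6-joint arm with a two-finger parallel gripper is mounted at the origin on the work surface. World frame = base frame: x ahead of the robot, y to its left, z up, the work surface at z = 0. Lengths are in m, angles in rad, forces in N, time in s.
With the tool pointing down it reaches from about 0.3 to 0.95 m from the base axis. Payload 3.1 kg.
Tool frame: the origin (TCP) lies at the very end of the fingers, on their centre line; the grasp point (between the pads) lies 19 mm behind it; z points along the fingers, y is the line along which they close (so a half turn about z gives the same grasp; the last joint's range is limited). The gripper opens to 85 mm and grips with 20 to 120 N. Pads are 22 mm wide; open, the fingers measure 114 mm over their backs; the gripper's body (76 mm by 85 mm) begins 54 mm behind the grasp point. The pads swing forward as they close: fully open they stand 13 mm farther back than shut.
Start: joints at [1.051, 0.308, 1.634, -0, 1.2, -0.07], TCP at [0.272, 0.563, 0.231] pointing down, gripper open.
Joint ranges: [-3.06, 3.06], [-0.79, 1.96], [0.05, 2.63], [-1.19, 4.34], [0.05, 2.64], [-2.94, 2.94]. Speed limits (rad/s): [2.79, 2.79, 3.14, 3.14, 3.14, 3.14].

INTERFACE

Orientations are given as [roll, pitch, yaw] about the fixed x, y, z axes, in that order (R = Rz(yaw) Ry(pitch) Rx(roll)).
In Python, from cell import r gives the robot as it stands. The module is installed in compiled form; this text tells all that it offers.
- The arm moves only by the tool apply_moves, never from a script. Its argument "targets" is one flat list of numbers, 5 for each row, row after row: the shift along the tool's x, y, z in m, then the turn about the tool's z in rad, then the opening, from -1 (shut) to 1 (fully open). In form: [dx, dy, dz, roll, gripper, dx, dy, dz, roll, gripper, ...]. A call has exactly 10 rows; each row is the pose to reach, as a shift and turn from the pose commanded when the call began, along the tool's axes at that moment; what a row does not reach only later rows make up. A row lasts 1/12 s, in which the tool goes at most 41.7 mm and 7.16 degrees, less where a joint would pass 70% of its speed; a pose out of reach is approached as far as the arm can. A call with a gripper value outside its range is refused whole. The fingers move at their own pace and stop on an object; "newtons" is the grip in N (left out, the last holds). Time passes only in rows, so rows that repeat a pose let the fingers close, or fill a call up. It gives the time, the measured TCP pose, the force, the opening and the grip force at its end, in the units of the state.
- r.observe(): the state, without advancing time (a new reading comes with each control period).
- r.read_camera(name): name is "side" or "top"; returns a dict with "image" (420x560x3 uint8, red, green, blue), "depth" (420x560 float32, m along the optical axis (not along the pixel's ray), 0 where there is no reading), "fx", "fy", "cx", "cy" (pixels), "k1" (the pictures are not rectified: a ray, as slopes to the right and down, at radius r is drawn at 1 + k1 r^2 times it, then the intrinsics apply), "rvec" (rotation vector, rad) and "tvec" (3), from world to camera coordinates, as OpenCV has them. Camera axes: x right, y down, z forward; pixel columns grow to the right and rows downward; lengths in m; the calibration is good to about 2 mm. A picture is of the moment at which its call begins.
- r.hand_in(): hands the job in; it is judged then, once.
The state is a dict: "time": time; "qpos": joint angles; "joint_vel": joint speeds; "joint_efforts": joint torques, N m; "position": TCP position; "orientation": TCP orientation; "force": force on the tool from outside, world axes, zero at the start; "ft_torque": the same for the moment, N m; "gripper_width": finger opening in m; "finger_force": force on a finger pad.
Only numpy, scipy, OpenCV 4.12 (cv2) and the standard library are available. Lean on these libraries where they do the work, as an engineer would, in place of code of your own. Each camera call takes 0.05 s, during which the arm holds its last target. There are 200 camera calls.

## Working session

There is one attempt and no reset: what is moved stays moved. The work goes in short steps, Python scripts to look and compute and a tool call to move; the robot and the scene stay as the last step left them, time stands still between calls to the robot, and variables do not carry over. Pictures are saved under pics/ and viewed, at most 10 in all, crops included, and the job is handed in when it is done.

Besides the shell and the picture viewer there is one more tool, called after "Request:" by a JSON object that holds its "name" and its "arguments". apply_moves: Moves the arm, as the interface text tells. Its arguments: {"type":"object","properties":{"targets":{"type":"array"},"newtons":{"type":"number"}},"required":["targets"]}

```bash
mkdir -p pics; cat > h.py <<'E'
import numpy as np, cv2
from cell import r
def cloud(c):
    h,w=c["depth"].shape
    u,v=np.meshgrid(np.arange(w),np.arange(h))
    K=np.array([[c["fx"],0,c["cx"]],[0,c["fy"],c["cy"]],[0,0,1.]])
    p=cv2.undistortPoints(np.stack([u,v],-1).reshape(-1,1,2).astype(float),K,np.array([c["k1"],0,0,0.])).reshape(h,w,2)
    R=cv2.Rodrigues(np.array(c["rvec"],float))[0]
    z=c["depth"]; P=np.dstack([p[...,0]*z,p[...,1]*z,z])
    W=(P-np.array(c["tvec"]).ravel())@R
    W[z==0]=np.nan
    return W
def snap(n,f):
    c=r.read_camera(n); cv2.imwrite("pics/%s.png"%f,c["image"][...,::-1]); W=cloud(c); np.savez("%s.npz"%f,W=W,I=c["image"]); return c,W
E
python3 - <<'E'
from h import *
for n in("top","side"):
    c,W=snap(n,n+"0"); print(n,c["k1"],c["tvec"],(-cv2.Rodrigues(np.array(c["rvec"],float))[0].T@np.array(c["tvec"]).ravel()))
print(r.observe())
E
```

```text
top -0.04381133513714298 [0.02096375 0.63458219 0.99977976] [0.52866424 0.03179517 1.0593379 ]
side 0.019305090825261148 [-0.598708    0.16965532  0.99173442] [ 0.4292345  -0.66701629  0.86117267]
{'time': 0.1, 'qpos': array([ 1.05131605e+00,  3.08940293e-01,  1.63506754e+00, -9.38661010e-06,
        1.19968744e+00, -6.97188286e-02]), 'joint_vel': array([ 0.0007012 , -0.00073531, -0.0027988 , -0.00122226,  0.00053476,
       -0.00100496]), 'joint_efforts': array([-7.91454822e-04, -4.16410017e+01, -2.77644306e+01, -4.01395789e-05,
        4.08279317e-03, -1.01647936e-05]), 'position': array([0.27138504, 0.56217585, 0.23014404]), 'orientation': array([-3.13949453e+00, -1.37754072e-04,  2.69183447e+00]), 'force': array([-0.58014195,  1.05563213, -1.03807368]), 'ft_torque': array([-0.03862479,  0.00968326,  0.02501651]), 'finger_force': 0.0, 'gripper_width': 0.08546918428663122}
```

View pics/top0.png

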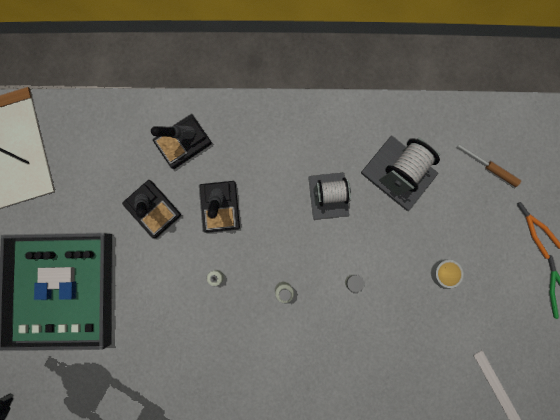

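View pics/side0.png

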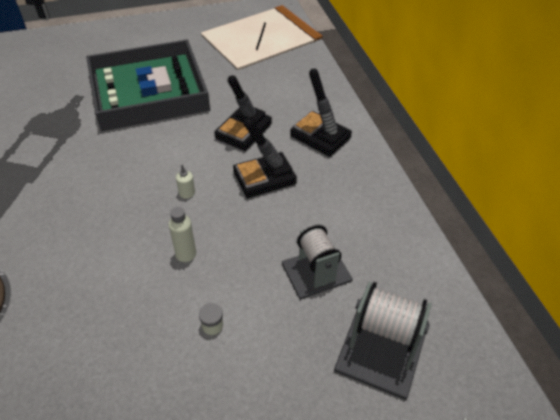

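Top view candidates:
- **Flux bottle:** the nozzled bottle is at (215,279). The flat-capped tall bottle at (285,293) and the jar at (355,284) are the decoys.
- **Iron stand:** the three are at (219,206), (152,209) and (182,141). The rightmost, (219,206), is the one meant.
- **Spool stand:** (329,195) is the smaller and (400,173) the larger, so I choose the former.

The side view shows the nozzle at (183,170), which agrees with this.

```bash
python3 - <<'E'
from h import *
d=np.load("top0.npz");W=d["W"];s=np.load("side0.npz");S=s["W"]
def reg(W,a,b,c,e,z0,z1):
    P=W[c:e,a:b].reshape(-1,3); return P[(P[:,2]>z0)&(P[:,2]<z1)]
print("bench z",np.nanmedian(W[240:260,230:400,2]),np.nanmedian(S[260:300,80:160,2]))
for n,b,z in(("spool",(300,360,165,228),(.005,.016)),("iron",(194,245,174,240),(.012,.032))):
    P=reg(W,*b,*z); rc=cv2.minAreaRect(P[:,:2].astype(np.float32)); print(n,len(P),rc)
    print(np.percentile(P,[1,99],axis=0).round(4).tolist())
for n,b,M in(("flux",(200,232,262,296),W),("fluxS",(170,200,160,205),S),("tallS",(160,205,200,270),S)):
    P=reg(M,*b,.01,.2); print(n,len(P),P.mean(0).round(4),P.max(0).round(4),P.min(0).round(4))
    Q=P[(P[:,2]<.048)]; 
    if len(Q)>5:
        f=np.linalg.lstsq(np.c_[Q[:,:2],np.ones(len(Q))],(Q[:,:2]**2).sum(1),rcond=None)[0]; print(" circ",f[:2]/2,np.sqrt(f[2]+(f[:2]**2).sum()/4))
I=np.hstack([cv2.resize(d["I"][165:305,190:370],None,fx=2.5,fy=2.5),cv2.resize(s["I"][150:290,155:300],None,fx=2.4,fy=2.5)])
cv2.imwrite("pics/crop0.png",I[...,::-1]); print(I.shape)
E
```

```text
bench z -0.0008518808981811796 0.0024550139174832615
spool 856 ((0.6612758636474609, -0.1277514100074768), (0.12598362565040588, 0.12273979932069778), 5.854465961456299)
[[0.6109, -0.1574, 0.0053], [0.7225, -0.063, 0.0139]]
iron 863 ((0.6386231184005737, 0.16058556735515594), (0.12102047353982925, 0.09078795462846756), 6.037673473358154)
[[0.577, 0.1121, 0.0149], [0.6987, 0.2085, 0.0319]]
flux 203 [0.4663 0.1634 0.0528] [0.4829 0.1816 0.0844] [0.4493 0.1483 0.0116]
 circ [0.46549689 0.16554575] 0.016983390661699772
fluxS 416 [0.464  0.1549 0.0443] [0.4827 0.1728 0.0877] [0.4468 0.1447 0.01  ]
 circ [0.46449614 0.16397175] 0.016607717382265026
tallS 1043 [ 0.434  -0.0111  0.0778] [0.4546 0.0138 0.132 ] [ 0.4137 -0.0215  0.01  ]
 circ [0.43412016 0.00090144] 0.01992011783537242
(350, 798, 3)
```

View pics/crop0.png

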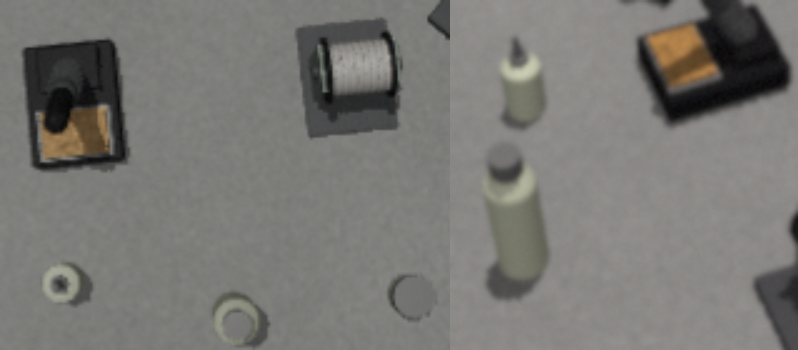

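The crop confirms the choice: nozzled bottle at left (62,284), iron stand (75,103), small spool stand (348,78). I'll refine the spool base outline and work out the goal.

```bash
cat > st.py <<'E'
from h import *
def stands(W):
    out=[]
    for b,z,sz in(((300,360,165,228),(.005,.016),(.11,.09)),((194,245,174,240),(.012,.032),(.12,.09))):
        P=W[b[2]:b[3],b[0]:b[1]]; m=((P[...,2]>z[0])&(P[...,2]<z[1])).astype(np.uint8)
        m=cv2.morphologyEx(m,cv2.MORPH_OPEN,np.ones((3,3)))
        n,l,s,_=cv2.connectedComponentsWithStats(m); k=1+s[1:,4].argmax()
        rc=cv2.minAreaRect(P[l==k][:,:2].astype(np.float32)); out.append(rc)
    return out
E
python3 - <<'E'
from st import *
W=np.load("top0.npz")["W"]; o=stands(W); print(o)
a,b=[np.array(x[0]) for x in o]; d=b-a; print(np.linalg.norm(d),(a+b)/2,np.degrees(np.arctan2(-d[0],d[1])))
E
```

```text
[((0.6671818494796753, -0.11071328818798065), (0.1096612811088562, 0.08970177173614502), 6.197957515716553), ((0.6389709711074829, 0.1485184282064438), (0.11911801248788834, 0.06671693176031113), 6.036349296569824)]
0.2607622220401758 [0.65307641 0.01890257] 6.210769471180809
```

Request:
{"name": "apply_moves", "arguments": {"targets": [-0.035,-0.028,0,0.1,1,-0.07,-0.055,0,0.2,1,-0.105,-0.083,0,0.3,1,-0.14,-0.11,0,0.4,1,-0.175,-0.138,0,0.52,1,-0.21,-0.165,0,0.64,1,-0.245,-0.193,0,0.76,1,-0.28,-0.22,0,0.88,1,-0.315,-0.248,0,1.0,1,-0.347,-0.275,0,1.016,1], "newtons": 25}}

```text
time: 0.93
position: [0.454, 0.1861, 0.2311]
orientation: [-3.142, -0.0, 1.672]
force: [1.3, 0.7, -0.9]
gripper_width: 0.0853
finger_force: 0.0
```

Request:
{"name": "apply_moves", "arguments": {"targets": [0,0,0,0,1,0,0,0,0,1,0,0,0.03,0,1,0,0,0.06,0,1,0,0,0.09,0,1,0,0,0.11,0,1,0,0,0.11,0,1,0,0,0.11,0,1,0,0,0.11,0,1,0,0,0.11,0,1]}}

```text
time: 1.77
position: [0.4552, 0.1892, 0.1232]
orientation: [3.138, -0.001, 1.677]
force: [1.2, -0.6, 0.8]
gripper_width: 0.0858
finger_force: 0.0
```

```bash
python3 - <<'E'
from h import *
o=r.observe();print(o["position"],o["orientation"],o["qpos"])
c,W=snap("side","side1")
P=W[160:205,165:205].reshape(-1,3);Q=P[(P[:,2]>.008)&(P[:,2]<.046)&(P[:,0]>.43)&(P[:,0]<.5)]
f=np.linalg.lstsq(np.c_[Q[:,:2],np.ones(len(Q))],(Q[:,:2]**2).sum(1),rcond=None)[0]; print(len(Q),f[:2]/2)
cv2.imwrite("pics/s1c.png",cv2.resize(c["image"][60:290,80:350],None,fx=2.4,fy=2.4)[...,::-1])
E
```

```text
[0.45522189 0.18916812 0.12318171] [ 3.13790643e+00 -8.50681331e-04  1.67686723e+00] [3.05416376e-01 1.92379855e-01 2.02631509e+00 1.30626543e-04
 9.19116037e-01 1.99268010e-01]
211 [0.4669119 0.1928333]
```

View pics/s1c.png

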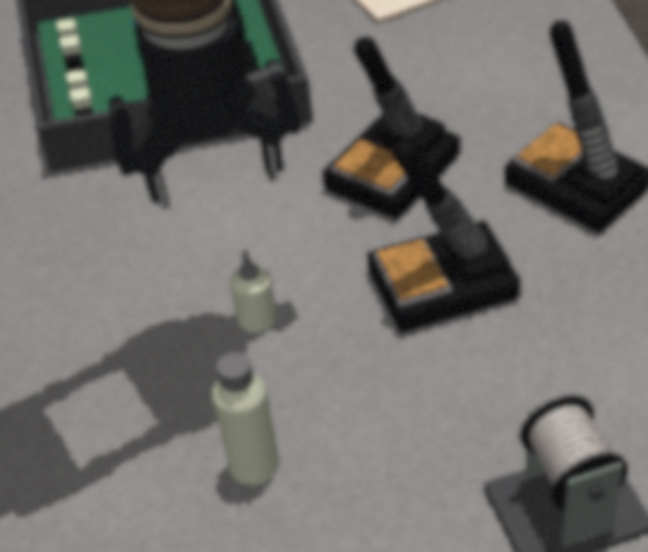

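```bash
python3 - <<'E'
import numpy as np
for f,b in(("top0",(200,232,262,296)),("side0",(170,200,160,205)),("side1",(172,198,162,205))):
    P=np.load(f+".npz")["W"][b[2]:b[3],b[0]:b[1]].reshape(-1,3)
    P=P[(abs(P[:,0]-.465)<.03)&(abs(P[:,1]-.16)<.03)]
    Q=P[(P[:,2]>.062)&(P[:,2]<.1)]; B=P[(P[:,2]>.015)&(P[:,2]<.055)]; print(f,len(Q),Q.mean(0),B.mean(0),B.min(0),B.max(0))
E
```

```text
top0 34 [0.46525189 0.16485047 0.06750149] [0.46647176 0.16224468 0.04794146] [0.44929287 0.14826989 0.01507074] [0.48286756 0.18160199 0.05495267]
side0 64 [0.46432685 0.1617291  0.07073481] [0.46406537 0.15239766 0.03704428] [0.44683179 0.14490738 0.01514228] [0.48265071 0.172519   0.05483057]
side1 63 [0.46418683 0.16219355 0.07085167] [0.4638701  0.15262188 0.03676625] [0.44689313 0.14437658 0.01500991] [0.48255723 0.17501672 0.05499581]
```

Request:
{"name": "apply_moves", "arguments": {"targets": [-0.026,0.007,0,0,1,-0.026,0.007,0,0,1,-0.026,0.007,0,0,1,-0.026,0.007,0,0,1,-0.026,0.007,0,0,1,-0.026,0.007,0,0,1,-0.026,0.007,0,0,1,-0.026,0.007,0,0,1,-0.026,0.007,0,0,1,-0.026,0.007,0,0,1]}}

```text
time: 2.65
position: [0.4633, 0.163, 0.1212]
orientation: [-3.141, 0.0, 1.676]
force: [-0.3, 0.3, 0.1]
gripper_width: 0.0854
finger_force: 0.0
```

Request:
{"name": "apply_moves", "arguments": {"targets": [0.001,0.002,0.02,0,1,0.001,0.002,0.04,0,1,0.001,0.002,0.06,0,1,0.001,0.002,0.08,0,1,0.001,0.002,0.095,0,1,0.001,0.002,0.104,0,1,0.001,0.002,0.104,0,1,0.001,0.002,0.104,0,1,0.001,0.002,0.104,0,1,0.001,0.002,0.104,0,1]}}

```text
time: 3.48
position: [0.4666, 0.1645, 0.0185]
orientation: [3.139, -0.0, 1.676]
force: [-0.9, -0.6, 0.1]
gripper_width: 0.0854
finger_force: 0.0
```

Request:
{"name": "apply_moves", "arguments": {"targets": [0,0,0,0,0.3,0,0,0,0,0,0,0,0,0,-0.2,0,0,0,0,-0.5,0,0,0,0,-1,0,0,0,0,-1,0,0,0,0,-1,0,0,0,0,-1,0,0,0,0,-1,0,0,0,0,-1], "newtons": 30}}

```text
time: 4.32
position: [0.4657, 0.1642, 0.0177]
orientation: [3.141, -0.0, 1.676]
force: [-1.3, 0.2, 5.7]
gripper_width: 0.0351
finger_force: 30.2
```

Request:
{"name": "apply_moves", "arguments": {"targets": [0,0,-0.01,0,-1,0,0,-0.025,0,-1,0,0,-0.04,0,-1,0,0,-0.05,0,-1,0,0,-0.05,0,-1,0,0,-0.05,0,-1,0,0,-0.05,0,-1,0,0,-0.05,0,-1,0,0,-0.05,0,-1,0,0,-0.05,0,-1]}}

```text
time: 5.15
position: [0.4647, 0.164, 0.0665]
orientation: [-3.14, 0.0, 1.676]
force: [0.6, -0.2, -1.9]
gripper_width: 0.035
finger_force: 30.2
```

```bash
python3 - <<'E'
from h import *
o=r.observe();print(o["position"],o["gripper_width"],o["finger_force"])
c,W=snap("side","side2")
W0=np.load("side0.npz")["W"]; H=W0[120:200,230:300].reshape(-1,3);H=H[(H[:,2]>.1)&(H[:,1]>.1)];print(len(H),H.min(0),H.max(0))
cv2.imwrite("pics/s2c.png",cv2.resize(c["image"][60:290,80:350],None,fx=2.4,fy=2.4)[...,::-1])
E
```

```text
[0.46471645 0.16395489 0.06654335] 0.03498415272973263 30.208907222840935
391 [0.5958191  0.14329936 0.10003157] [0.65524565 0.16418121 0.1800676 ]
```

View pics/s2c.png

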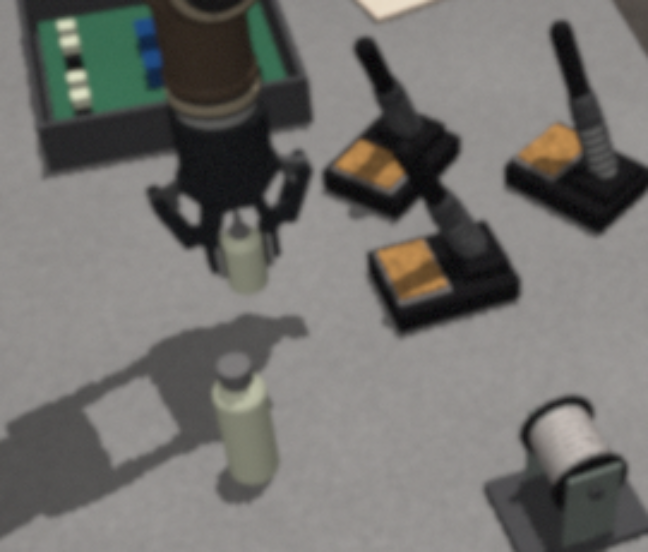

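The bottle hangs upright between the pads at crop pixel (244,260). I'll carry it around the iron stand's corner to the gap.

Request:
{"name": "apply_moves", "arguments": {"targets": [-0.03,0.015,0,0,-1,-0.06,0.03,0,0,-1,-0.089,0.046,0,0,-1,-0.103,0.071,0,0,-1,-0.117,0.096,0,0,-1,-0.13,0.122,0,0,-1,-0.144,0.147,0,0,-1,-0.158,0.172,0,0,-1,-0.158,0.172,0,0,-1,-0.158,0.172,0,0,-1]}}

```text
time: 6.03
position: [0.654, 0.0242, 0.0668]
orientation: [3.141, -0.0, 1.674]
force: [-0.6, -0.2, -0.2]
gripper_width: 0.0352
finger_force: 30.3
```

Request:
{"name": "apply_moves", "arguments": {"targets": [0,0,0,0,-1,0,0,0,0,-1,0,0,0,0,-1,0,0,0,0,-1,0,0,0,0,-1,0,0,0,0,-1,0,0,0,0,-1,0,0,0,0,-1,0,0,0,0,-1,0,0,0,0,-1]}}

```text
time: 6.87
position: [0.653, 0.025, 0.0673]
orientation: [3.142, 0.0, 1.676]
force: [-0.1, -0.1, -0.9]
gripper_width: 0.0347
finger_force: 30.3
```

```bash
python3 - <<'E'
from h import *
o=r.observe();print(o["position"],o["orientation"],o["gripper_width"],o["finger_force"],o["force"])
c,W=snap("side","side3"); P=W.reshape(-1,3); p=o["position"]
m=(abs(P[:,0]-p[0])<.017)&(abs(P[:,1]-p[1])<.035)&(P[:,2]>.008)&(P[:,2]<.07)
Q=P[m]; print(len(Q),np.percentile(Q,[0,2,5,20],axis=0).round(4).tolist())
cv2.imwrite("pics/s3c.png",cv2.resize(c["image"][80:330,150:420],None,fx=2.4,fy=2.4)[...,::-1])
E
```

```text
[0.65297406 0.02497347 0.06732745] [3.14151597e+00 5.66188099e-06 1.67570946e+00] 0.03469491300725021 30.319420838495716 [-0.10702698 -0.09113633 -0.86214313]
91 [[0.636, 0.0064, 0.0511], [0.6362, 0.0074, 0.0516], [0.6371, 0.0079, 0.0529], [0.6409, 0.0093, 0.0556]]
```

View pics/s3c.png

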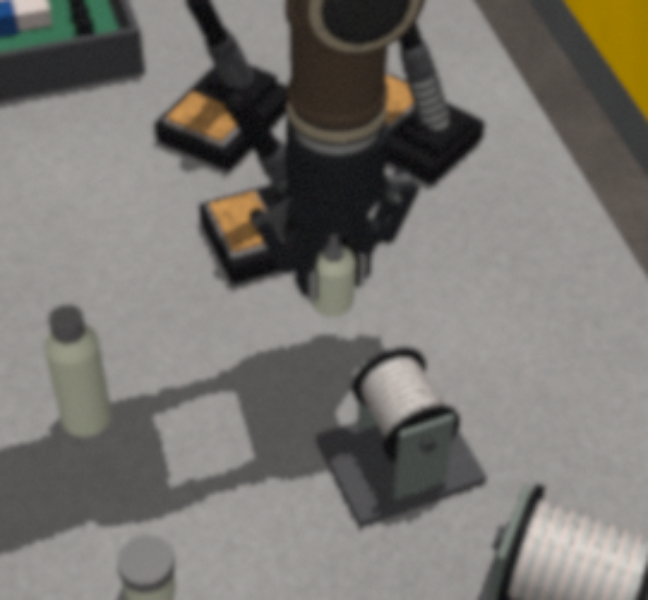

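The bottle is upright in the gap at crop pixel (333,285). Its bottom is about 50 mm up, so I lower it gently.

Request:
{"name": "apply_moves", "arguments": {"targets": [0,0,0.008,0,-1,0,0,0.016,0,-1,0,0,0.024,0,-1,0,0,0.031,0,-1,0,0,0.037,0,-1,0,0,0.042,0,-1,0,0,0.045,0,-1,0,0,0.047,0,-1,0,0,0.048,0,-1,0,0,0.048,0,-1]}}

```text
time: 7.75
position: [0.653, 0.025, 0.0192]
orientation: [3.141, 0.0, 1.676]
force: [0.1, 0.8, -0.8]
gripper_width: 0.0352
finger_force: 30.3
```

Request:
{"name": "apply_moves", "arguments": {"targets": [0,0,0,0,-1,0,0,0,0,-1,0,0,0.0005,0,-1,0,0,0.0005,0,-1,0,0,0.001,0,-1,0,0,0.001,0,-1,0,0,0.0015,0,-1,0,0,0.0015,0,-1,0,0,0.0015,0,-1,0,0,0.0015,0,-1]}}

```text
time: 8.58
position: [0.653, 0.025, 0.0178]
orientation: [3.141, 0.0, 1.676]
force: [-0.9, -0.3, -0.5]
gripper_width: 0.0351
finger_force: 30.3
```

Request:
{"name": "apply_moves", "arguments": {"targets": [0,0,0.0003,0,-1,0,0,0.0003,0,-1,0,0,0.0006,0,-1,0,0,0.0006,0,-1,0,0,0.001,0,-1,0,0,0.001,0,-1,0,0,0.001,0,-1,0,0,0.001,0,-1,0,0,0.001,0,-1,0,0,0.001,0,-1]}}

```text
time: 9.42
position: [0.6531, 0.025, 0.0178]
orientation: [3.142, 0.0, 1.676]
force: [-1.5, -0.2, 6.6]
gripper_width: 0.035
finger_force: 31.1
```

It's on the bench (6.6 N), so I release gradually.

Request:
{"name": "apply_moves", "arguments": {"targets": [0,0,0,0,-0.2,0,0,0,0,-0.15,0,0,0,0,-0.1,0,0,0,0,0,0,0,0,0,0.1,0,0,0,0,0.3,0,0,0,0,0.5,0,0,0,0,0.7,0,0,0,0,0.7,0,0,0,0,0.7], "newtons": 20}}

```text
time: 10.25
position: [0.653, 0.025, 0.0168]
orientation: [3.142, 0.0, 1.676]
force: [-0.3, -0.1, -0.2]
gripper_width: 0.0728
finger_force: 0.0
```

Request:
{"name": "apply_moves", "arguments": {"targets": [0,0,-0.01,0,0.7,0,0,-0.03,0,0.7,0,0,-0.055,0,0.7,0,0,-0.085,0,0.7,0,0,-0.115,0,0.7,0,0,-0.145,0,0.7,0,0,-0.175,0,0.7,0,0,-0.2,0,0.7,0,0,-0.2,0,0.7,0,0,-0.2,0,0.7]}}

```text
time: 11.08
position: [0.6546, 0.025, 0.2203]
orientation: [3.136, 0.001, 1.676]
force: [0.6, -0.5, 0.0]
gripper_width: 0.0727
finger_force: 0.0
```

Request:
{"name": "apply_moves", "arguments": {"targets": [0,-0.03,0,0,0.7,0,-0.06,0,0,0.7,0,-0.09,0,0,0.7,0,-0.12,0,0,0.7,0,-0.15,0,0,0.7,0,-0.18,0,0,0.7,0,-0.21,0,0,0.7,0,-0.24,0,0,0.7,0,-0.25,0,0,0.7,0,-0.25,0,0,0.7]}}

```text
time: 11.92
position: [0.4011, -0.0011, 0.2151]
orientation: [-3.138, -0.001, 1.675]
force: [0.0, -0.4, -0.4]
gripper_width: 0.0728
finger_force: 0.0
```

```bash
python3 - <<'E'
from st import *
c,W=snap("top","top4"); W0=np.load("top0.npz")["W"]; o=stands(W); print(o)
P=W.reshape(-1,3); Q=P[(abs(P[:,0]-.653)<.04)&(abs(P[:,1]-.025)<.04)&(P[:,2]>.03)&(P[:,2]<.1)]
print(len(Q),np.median(Q,0),Q.min(0),Q.max(0))
c2,S=snap("side","side4");P=S.reshape(-1,3);Q=P[(abs(P[:,0]-.653)<.04)&(abs(P[:,1]-.025)<.04)&(P[:,2]>.01)&(P[:,2]<.1)]
for z in((.01,.03),(.03,.05),(.065,.09)):
    q=Q[(Q[:,2]>z[0])&(Q[:,2]<z[1])];print(z,q.mean(0),q.min(0),q.max(0))
P=W[174:240,194:245].reshape(-1,3);P=P[(P[:,2]>.012)&(P[:,2]<.032)];print("iron",cv2.minAreaRect(P[:,:2].astype(np.float32)))
I=np.hstack([c["image"][150:310,180:370],c2["image"][120:280,200:360]]);cv2.imwrite("pics/c4.png",cv2.resize(I,None,fx=2.2,fy=2.2)[...,::-1])
E
```

```text
[((0.6387162208557129, -0.11369859427213669), (0.05279196426272392, 0.09002654999494553), 5.928558826446533), ((0.6401922106742859, 0.13588513433933258), (0.11862178891897202, 0.04137701541185379), 5.976654052734375)]
181 [0.64961195 0.02714025 0.05384458] [0.63431057 0.01032856 0.03432872] [0.66702192 0.04382427 0.08835221]
(0.01, 0.03) [0.64647964 0.01332387 0.01962267] [0.63320946 0.00706419 0.01004434] [0.66647965 0.02517992 0.02933949]
(0.03, 0.05) [0.64760732 0.01244917 0.03990157] [0.63366195 0.00610049 0.03037649] [0.66724029 0.02647929 0.04991275]
(0.065, 0.09) [0.65035889 0.0231319  0.07323943] [0.6443549  0.01538074 0.06518799] [0.65725542 0.02718841 0.08690548]
iron ((0.6383205056190491, 0.1603720486164093), (0.120403952896595, 0.0905039981007576), 6.0195817947387695)
```

View pics/c4.png

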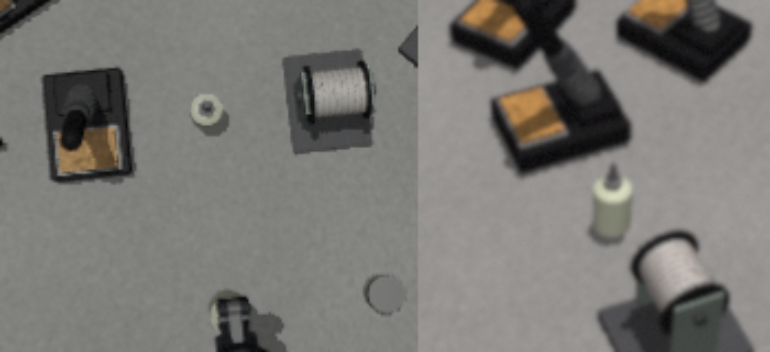

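The bottle stands upright at crop pixel (207,110), in the row between the iron stand (88,123) and the spool stand (328,103). It is within a few mm of midway, neither stand appears to have moved, and the gripper is clear.

```bash
python3 -c "
from cell import r
print(r.hand_in())"
```

```text
the job is handed in; nothing more can be done
None
```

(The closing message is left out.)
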